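Tip out the bushes and gather them in the corner of the tote

TASK

Pick up the steel cup and tip all four steel bushes out of it into the grey tote, then stand the empty cup upright on the desk, clear of the tote, and let go of it. Then take the tote and tilt it, raising the corner with the tab, until all the bushes have slid together into the opposite corner, and finish while still holding the tote tilted like that with the bushes at rest (its low corner may stay on the desk, but nothing else may prop it). Leave the jar, the stapler and the roll of tape where they are.

Things in the scene. Friction and masses are not known exactly. Their poses are not given: they have to be found in the camera images.
- cup: Plain open round steel cup without handle, 65 mm tall, 68 mm outer diameter at the rim tapering evenly to 48 mm at the foot (58 mm at half height), wall 3 mm, floor 5 mm thick, about 0.18 kg, loose on the desk on the other side (left or right) of the tote. Origin at the centre of its underside, z up along its axis to the mouth. The bushes fill it to about 36 mm height.
- cup_rim (a point): Centre of the cup's mouth, 65 mm above its underside.
- tote: Grey plastic open square tote, 150 x 150 mm outside, 55 mm high, walls and floor 5 mm, about 0.35 kg, loose on the desk. Origin at the centre of its underside, z up. x and y run square to its walls; the upright tab stands in its +x +y corner, which points roughly away from the robot (within 0.6 rad), so that the opposite, plain corner (-x -y) is the one nearest the robot. Outer corners lie 106 mm from the centre.
- tote_tab (a point): Point to grip on the tab, 83 mm from the tote's centre along the diagonal (59 mm in x and 59 mm in y) and 83 mm above its underside; its axes are the tote's. The tab is an upright fin standing in the tab corner: 32 mm wide along the diagonal that joins the two corners, 12 mm thick square to that diagonal, its top 100 mm above the underside, 45 mm above the rim; free above the rim for fingers on its two flat faces.
- tote_corner (a point): The opposite (low) corner, where the bushes must gather: the inner corner point on the tote's floor, 70 mm in -x and 70 mm in -y from the centre and 5 mm above the underside. The outer bottom corner lies at -75, -75, 0 mm. The tote can be tilted about that bottom corner, which may stay on the desk.
- bush0: A steel bush: short cylinder (dark bore marks on its ends), 16 mm diameter, 15 mm long, 25 g, smooth (friction about 0.17 on everything). Origin at its centre, z along its axis. All four bushes are alike and start in the cup, two side by side on its floor and two on top of these.
- bush1: A steel bush: short cylinder (dark bore marks on its ends), 16 mm diameter, 15 mm long, 25 g, smooth (friction about 0.17 on everything). Origin at its centre, z along its axis. All four bushes are alike and start in the cup, two side by side on its floor and two on top of these.
- bush2: A steel bush: short cylinder (dark bore marks on its ends), 16 mm diameter, 15 mm long, 25 g, smooth (friction about 0.17 on everything). Origin at its centre, z along its axis. All four bushes are alike and start in the cup, two side by side on its floor and two on top of these.
- bush3: A steel bush: short cylinder (dark bore marks on its ends), 16 mm diameter, 15 mm long, 25 g, smooth (friction about 0.17 on everything). Origin at its centre, z along its axis. All four bushes are alike and start in the cup, two side by side on its floor and two on top of these.
- jar: Bystander: glass jar with a green cap, 64 mm diameter, 100 mm tall, on the desk beyond the work. Origin at the centre of its underside.
- stapler: Bystander: desk stapler, 130 x 36 x 52 mm high, long along its x, on the desk at the robot's left. Origin at the centre of its underside.
- tape: Bystander: roll of tape lying flat, 90 mm diameter, 40 mm high, on the desk at the robot's right. Origin at the centre of its underside.

How it is judged (in metres and radians):
On the way, in this order (a step that is already met when the one before it is completed fails the run):
1. the cup tipped over, its mouth above the tote (angle between cup's own z axis and vertical above 1 rad and horizontal distance between cup_rim and tote below 0.13 m), for 0.05 s.
2. all four bushes tipped out of the cup and lying in the tote (x of bush0 in the frame of tote between -0.07 and 0.07 m and y of bush0 in the frame of tote between -0.07 and 0.07 m and z of bush0 in the frame of tote between 0.005 and 0.055 m and x of bush1 in the frame of tote between -0.07 and 0.07 m and y of bush1 in the frame of tote between -0.07 and 0.07 m and z of bush1 in the frame of tote between 0.005 and 0.055 m and x of bush2 in the frame of tote between -0.07 and 0.07 m and y of bush2 in the frame of tote between -0.07 and 0.07 m and z of bush2 in the frame of tote between 0.005 and 0.055 m and x of bush3 in the frame of tote between -0.07 and 0.07 m and y of bush3 in the frame of tote between -0.07 and 0.07 m and z of bush3 in the frame of tote between 0.005 and 0.055 m and distance between each of bush0, bush1, bush2, bush3 and cup_rim above 0.055 m), for 0.2 s.
3. empty cup upright on the desk, clear of the tote and let go (angle between cup's own z axis and vertical below 0.1 rad and height (world z) of cup between -0.01 and 0.01 m and contact force between cup and the fingers below 0.2 N and linear speed of cup below 0.03 m/s and contact force between cup and tote below 0.2 N and x of bush0 in the frame of tote between -0.07 and 0.07 m and y of bush0 in the frame of tote between -0.07 and 0.07 m and z of bush0 in the frame of tote between 0.005 and 0.055 m and x of bush1 in the frame of tote between -0.07 and 0.07 m and y of bush1 in the frame of tote between -0.07 and 0.07 m and z of bush1 in the frame of tote between 0.005 and 0.055 m and x of bush2 in the frame of tote between -0.07 and 0.07 m and y of bush2 in the frame of tote between -0.07 and 0.07 m and z of bush2 in the frame of tote between 0.005 and 0.055 m and x of bush3 in the frame of tote between -0.07 and 0.07 m and y of bush3 in the frame of tote between -0.07 and 0.07 m and z of bush3 in the frame of tote between 0.005 and 0.055 m), for 0.2 s.
4. tote held tilted with the tab corner up and all bushes in the opposite corner (angle between tote's own z axis and vertical between 0.35 and 1.2 rad and height (world z) of tote_tab above 0.13 m and contact force between tote and the fingers above 1 N and distance between each of bush0, bush1, bush2, bush3 and tote_corner below 0.065 m), for 0.2 s.
At the end, for the whole second after the job is handed in: Fingers hold the tote (over 1 N) tilted 0.35 to 1.2 rad, tab point over 130 mm up, propped by nothing else but the desk; all four bushes inside, at rest, centres within 65 mm of the low inner corner; cup upright (0.1 rad) on the desk, let go, clear of the tote (all of step 3 and all of step 4 and linear speed of each of bush0, bush1, bush2, bush3, tote below 0.03 m/s and contact force between tote and jar below 0.2 N and contact force between tote and stapler below 0.2 N and contact force between tote and tape below 0.2 N); the arm keeps its last pose, push and grip.
It fails at once if the jar was pushed more than 30 mm (distance of jar from where it was at the start of the episode above 0.03 m).
It fails at once if the stapler was pushed more than 30 mm (distance of stapler from where it was at the start of the episode above 0.03 m).
It fails at once if the tape was pushed more than 30 mm (distance of tape from where it was at the start of the episode above 0.03 m).
It also fails if it takes over 67 s, if anything falls off the work surface, if the arm or the gripper's body presses on something with over 40 N, if the wrist force passes 120 N, or if a joint passes its speed limit or range.

ROBOT

A 6-joint arm with a two-finger parallel gripper is mounted at the origin on the work surface. World frame = base frame: x ahead of the robot, y to its left, z up, the work surface at z = 0. Lengths are in mm, angles in rad, forces in N, time in s.
With the tool pointing down it reaches from about 275 to 825 mm from the base axis. Payload 4.9 kg.
Tool frame: the origin (TCP) lies between the finger pads; the fingertips stand 17 mm ahead of it and the grasp point (between the pads) lies 2 mm behind it; z points along the fingers, y is the line along which they close (so a half turn about z gives the same grasp; the last joint's range is limited). The gripper opens to 85 mm and grips with 20 to 120 N. Pads are 22 mm wide; open, the fingers measure 114 mm over their backs; the gripper's body (76 mm by 85 mm) begins 54 mm behind the grasp point. The pads swing forward as they close: fully open they stand 13 mm farther back than shut.
Start: joints at [0.973, 0.326, -0.193, 1.052, 0, 1.437], TCP at [246.04, 491.918, 248.281] pointing down, gripper open.
Joint ranges: [-2.65, 2.65], [-0.97, 1.79], [-1.3, 1.35], [-1.93, 2.1], [-1.47, 1.37], [-3.14, 3.14]. Speed limits (rad/s): [2.57, 2.57, 3.14, 3.14, 3.14, 3.14].

INTERFACE

Orientations are given as [roll, pitch, yaw] about the fixed x, y, z axes, in that order (R = Rz(yaw) Ry(pitch) Rx(roll)).
In Python, from bench import bot gives the robot as it stands.
- The arm moves only by the shell command python3 -m jog 'ROWS' [FORCE]. ROWS is JSON, one flat list of numbers, 7 for each row, row after row: the turn, a rotation vector about the tool's x, y, z in degrees, then the shift along the tool's x, y, z in mm, then the finger opening in mm, from 0 to 85.4. A call has 1 to 20 rows; each row shifts and turns the commanded pose from where the row before left it, along the tool's axes as they then stand; what a row does not reach is not made up. A row lasts 1/8 s, in which the tool goes at most 62.5 mm and 10.7 degrees, less where a joint would pass 70% of its speed; a pose out of reach is approached as far as the arm can. A call is refused whole if a number of a shift passes 62.5 or a number of a turn 10.7, either way. A call with a gripper value outside its range is refused whole. The fingers move at their own pace and stop on an object; FORCE is the grip in N (left out, the last holds). Time passes only in rows, so rows that do not move let the fingers close. It gives the time, the measured TCP pose, the force, the opening and the grip force at its end, in the units of the state.
- bot.get_state(): the state, without advancing time (a new reading comes with each control period).
- bot.camera(name): name is "side" or "top"; returns a dict with "image" (384x512x3 uint8, red, green, blue), "range_z" (384x512 float32, mm along the optical axis (not along the pixel's ray), 0 where there is no reading), "vfov" (degrees; the focal length in pixels is half the picture's height over the tangent of half this angle, whatever the lens; pixels are square), "cx", "cy" (the principal point, pixels), "R" (3x3) and "t" (3): a world point X has camera coordinates R X + t. Camera axes: x right, y down, z forward; pixel columns grow to the right and rows downward; lengths in mm; the calibration is good to about 2 mm. A picture is of the moment at which its call begins.
- bot.sign_off(): hands the job in; it is judged then, once.
The state is a dict: "clock": time; "joints": joint angles; "qd": joint speeds; "effort": joint torques, N m; "tcp_pos": TCP position; "tcp_rot": TCP orientation; "force": force on the tool from outside, world axes, zero at the start; "ft_torque": the same for the moment, N m; "grip_width": opening from 0.0 (shut) to 1.0 (fully open); "gripper_force": force on a finger pad.
Only numpy, scipy, OpenCV 4.12 (cv2) and the standard library are available. Lean on these libraries where they do the work, as an engineer would, in place of code of your own. Each camera call takes 0.05 s, during which the arm holds its last target. There are 200 camera calls.

## Working session

There is one attempt and no reset: what is moved stays moved. The work goes in short steps, Python scripts to look and compute and a shell command to move; the robot and the scene stay as the last step left them, time stands still between calls to the robot, and variables do not carry over. Pictures are saved under pics/ and viewed, at most 10 in all, crops included, and the job is handed in when it is done.

```bash
mkdir -p pics; ls
cat > h.py <<'E'
import numpy as np, cv2
from bench import bot
def cloud(c):
    h,w=c["range_z"].shape; f=h/2/np.tan(np.radians(c["vfov"])/2)
    u,v=np.meshgrid(np.arange(w),np.arange(h)); z=c["range_z"]
    P=np.stack([(u-c["cx"])/f*z,(v-c["cy"])/f*z,z],-1)
    return (P-c["t"])@c["R"]
def snap(n,name):
    c=bot.camera(n); cv2.imwrite(f"pics/{name}.png",c["image"][...,::-1]); return c
E
python3 - <<'E'
from h import *
s=bot.get_state();print(s)
ims=[]
for n in("side","top"):
    c=snap(n,n+"0");print(n,c["vfov"],c["cx"],c["cy"],c["R"].tolist(),c["t"]); np.save(n+"0.npy",cloud(c)); np.save(n+"0r.npy",c["range_z"])
    ims.append(c["image"])
a=np.vstack(ims);a=cv2.resize(a,(400,600))
cv2.imwrite("pics/both0.png",np.hstack(ims)[:,:,::-1])
E
```

```text
pics
{'clock': 0.0, 'joints': array([ 9.72802066e-01,  3.26938791e-01, -1.93591621e-01,  1.05200839e+00,
        1.42416418e-07,  1.43663719e+00]), 'qd': array([ 0.00147913, -0.00014726,  0.00049018, -0.00045846, -0.00029031,
       -0.00089674]), 'effort': array([ 8.13744082e-04, -4.43402767e+01,  2.62436289e+01,  1.54952472e-02,
       -4.31327089e-05, -1.55249484e-05]), 'tcp_pos': array([245.71138466, 491.43726088, 247.5016528 ]), 'tcp_rot': array([-3.13986585e+00, -2.33209561e-04,  2.67775732e+00]), 'force': array([ 0.7130739 ,  0.24320174, -0.65310066]), 'ft_torque': array([-0.02925646, -0.05761875,  0.04025063]), 'gripper_force': 0.0, 'grip_width': 0.9994452091835243}
side 53.48909909439246 259.0647117268353 198.58588184274095 [[0.9994231959031935, -0.03164691156535124, 0.012318623260000723], [-0.004224950130671951, -0.47579153881602704, -0.8795479301251696], [0.033696072279129616, 0.8789885577067837, -0.4756508069303654]] [-602.99544772   80.27766531 1258.72159651]
top 42.98160287334228 252.79843363445522 188.44136526557472 [[-0.01234508505310966, -0.9999062061743562, -0.005931081607747223], [-0.9909533495091148, 0.013026857890859549, -0.1335730514368735], [0.13363778646661953, 0.004228454504617366, -0.991021221872067]] [  31.34291825  588.84164894 1350.25691898]
```

View pics/top0.png

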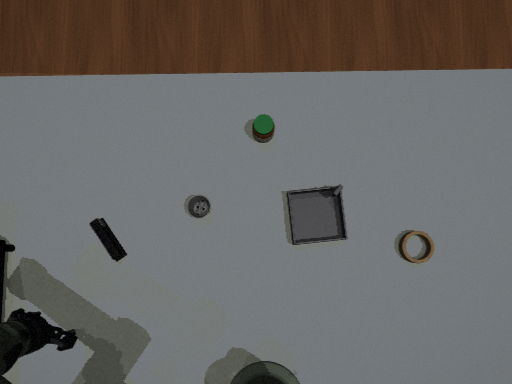

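View pics/side0.png

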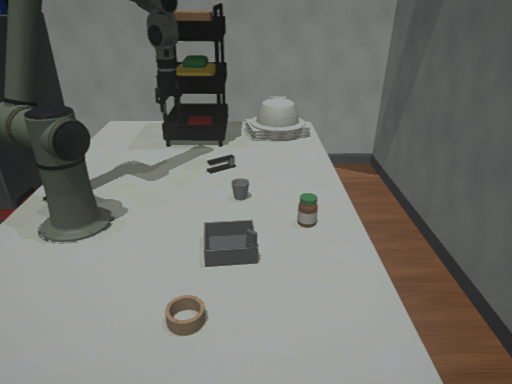

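The top view shows the cup with bushes at (200,206), the tote at about (316,215) with its tab at (338,190), the jar at (263,128), the stapler at (108,240) and the tape at (417,246). The side view agrees, with the cup at (240,189) and the tote at (231,243).

Run:
```python
from h import *
P=np.load("top0.npy")
def reg(u0,u1,v0,v1,z0,z1):
    Q=P[v0:v1,u0:u1].reshape(-1,3); return Q[(Q[:,2]>z0)&(Q[:,2]<z1)]
print("desk z",np.median(reg(100,180,130,180,-50,50)[:,2]))
q=reg(180,220,185,230,52,80); (c,r)=cv2.minEnclosingCircle(q[:,:2].astype(np.float32)); print("cup rim",len(q),c,r,np.median(q[:,2]))
q=reg(275,355,175,255,40,65); print("tote rim",len(q),cv2.minAreaRect(q[:,:2].astype(np.float32)),np.median(q[:,2]))
q=reg(275,355,175,255,80,115); print("tab",len(q),q.mean(0),q.max(0),cv2.minAreaRect(q[:,:2].astype(np.float32)))
for n,a in dict(jar=(245,280,105,150,85,115),stapler=(85,130,210,265,20,70),tape=(390,440,225,270,25,50)).items():
    q=reg(*a); print(n,cv2.minAreaRect(q[:,:2].astype(np.float32)))
P=np.load("side0.npy")
q=reg(190,265,210,270,80,115); print("tab side",len(q),q.mean(0),q.max(0),cv2.minAreaRect(q[:,:2].astype(np.float32)))
q=reg(190,265,210,270,45,65); print("tote side",len(q),cv2.minAreaRect(q[:,:2].astype(np.float32)))
q=reg(225,255,170,205,55,80); print("cup side",len(q),cv2.minEnclosingCircle(q[:,:2].astype(np.float32)))
```

```text
desk z 1.4123921391482699
cup rim 135 (537.569580078125, 176.76344299316406) 33.90205764770508 63.84795566006454
tote rim 465 ((511.24847412109375, -153.9033203125), (150.70831298828125, 151.034423828125), 5.590704917907715) 55.54421986084029
tab 61 [ 573.34363615 -205.38381807   99.31982339] [ 587.36578241 -193.67335574  107.34093205] ((574.5313720703125, -206.46189880371094), (11.835941314697266, 32.96342849731445), 50.76945495605469)
jar ((761.6077880859375, -5.565786361694336), (52.77320098876953, 56.040618896484375), 88.69235229492188)
stapler ((452.9411315917969, 438.05517578125), (125.62435150146484, 33.61207962036133), 34.794151306152344)
tape ((418.9008483886719, -433.86474609375), (88.2016830444336, 87.86459350585938), 62.121192932128906)
tab side 87 [ 576.06307203 -211.3591527    92.26290608] [ 589.82590098 -196.12653466  101.45500952] ((575.7410888671875, -208.10400390625), (13.651827812194824, 31.4725284576416), 51.489173889160156)
tote side 472 ((512.2869262695312, -154.68002319335938), (150.53506469726562, 153.10025024414062), 5.315037727355957)
cup side 98 ((537.625732421875, 174.9832305908203), 37.769615173339844)
```

```bash
cat >> h.py <<'E'
from scipy.spatial.transform import Rotation as Rn
def Rt(az,e,roll=0):
    "tool z at azimuth az, e deg below horizontal; y horizontal to the left at roll 0; roll about tool z"
    a,e=np.radians([az,e]); z=np.array([np.cos(e)*np.cos(a),np.cos(e)*np.sin(a),-np.sin(e)]); y=np.array([-np.sin(a),np.cos(a),0])
    return np.c_[np.cross(y,z),y,z]@Rn.from_euler('z',roll,degrees=True).as_matrix()
def plan(p,R):
    s=bot.get_state(); C=Rn.from_euler('xyz',s["tcp_rot"]).as_matrix(); d=np.array(p)-s["tcp_pos"]
    rv=Rn.from_matrix(C.T@R).as_rotvec(degrees=True)
    print("t",round(s["clock"],2),"tcp",s["tcp_pos"].round(1),"j",s["joints"].round(2),"w",s["grip_width"].round(3),"gf",s["gripper_force"],"F",s["force"].round(1))
    print(" shift(now)",(C.T@d).round(1)," turn",rv.round(1),np.linalg.norm(rv).round(0)," shift(after)",(R.T@d).round(1))
E
python3 - <<'E'
from h import *
R=Rt(11,30); G=np.array([537.5,176,38])+2*R[:,2]; p=G-130*R[:,2]
print(p); plan([p[0],p[1],180],R)
E
```

```text
[428.68539803 154.84858403 102.        ]Traceback (most recent call last):
  File "<stdin>", line 3, in <module>
  File "h.py", line 18, in plan
    print("t",round(s["clock"],2),"tcp",s["tcp_pos"].round(1),"j",s["joints"].round(2),"w",s["grip_width"].round(3),"gf",s["gripper_force"],"F",s["force"].round(1))
                                                                                           ^^^^^^^^^^^^^^^^^^^^^
AttributeError: 'float' object has no attribute 'round'
```

```bash
sed -i 's/s\["grip_width"\].round(3)/round(s["grip_width"],3)/' h.py
python3 - <<'E'
from h import *
R=Rt(11,30); G=np.array([537.5,176,38])+2*R[:,2]; p=G-130*R[:,2]
plan([p[0],p[1],180],R)
E
```

```text
t 0.1 tcp [245.8 491.5 247.6] j [ 0.97  0.33 -0.19  1.05 -0.    1.44] w 1.003 gf 0.0 F [-0.3  0.7  0.6]
 shift(now) [-314.2 -219.2   67.9]  turn [-19.7 -57.8 -34. ] 70.0  shift(after) [   0.9 -365.4  133.7]
```

```bash
python3 -m jog '[0,0,0,-31,-22,0,85, 0,0,0,-31,-22,0,85, 0,0,0,-31,-22,0,85, 0,0,0,-31,-22,0,85, 0,0,0,-31,-22,0,85, 0,0,0,-31,-22,0,85, 0,0,0,-31,-22,0,85, 0,0,0,-31,-22,0,85, 0,0,0,-31,-22,0,85, 0,0,0,-35,-21,0,85, -2,-5.8,-3.4,0,0,0,85, -2,-5.8,-3.4,0,0,0,85, -2,-5.8,-3.4,0,0,0,85, -2,-5.8,-3.4,0,0,0,85, -2,-5.8,-3.4,0,0,0,85, -2,-5.8,-3.4,0,0,0,85, -2,-5.8,-3.4,0,0,0,85, -2,-5.8,-3.4,0,0,0,85, -2,-5.8,-3.4,0,0,0,85, -2,-5.8,-3.4,0,0,0,85]'
python3 - <<'E'
from h import *
R=Rt(11,30); G=np.array([537.5,176,38])+2*R[:,2]; p=G-130*R[:,2]
plan(p,R)
E
```

```text
clock: 2.6
tcp_pos: [449.0, 167.3, 280.6]
tcp_rot: [-3.14, 1.016, -2.95]
force: [-0.1, 0.7, -1.2]
grip_width: 0.995
gripper_force: 0.0
t 2.6 tcp [449.  167.3 280.6] j [ 0.22 -0.26 -1.3  -0.48 -0.02  0.01] w 0.995 gf 0.0 F [-0.1  0.7 -1.2]
 shift(now) [163.6  -8.2  75.1]  turn [-0.1 -1.8 -0. ] 2.0  shift(after) [165.8  -8.3  70. ]
```

Run:
```python
from h import *
R=Rt(11,30); G=np.array([537.5,176,38])+2*R[:,2]; p=G+[0,0,70]
plan(p,R);
```

```text
t 2.6 tcp [449.  167.3 280.6] j [ 0.22 -0.26 -1.3  -0.48 -0.02  0.01] w 0.995 gf 0.0 F [-0.1  0.7 -1.2]
 shift(now) [100.1  -8.  168.2]  turn [-0.1 -1.8 -0. ] 2.0  shift(after) [105.2  -8.3 165. ]
```

```bash
python3 -m jog '[0,0,0,20,-1.6,33.5,85, 0,0,0,20,-1.6,33.5,85, 0,0,0,20,-1.6,33.5,85, 0,0,0,20,-1.6,33.5,85, 0,0,0,20,-1.6,33.5,85, 0,-1.8,0,0,0,0,85, 0,0,0,0,0,0,85, 0,0,0,0,0,0,85]'
python3 - <<'E'
from h import *
R=Rt(11,30); G=np.array([537.5,176,38])+2*R[:,2]
plan(G,R); c=snap("side","side1"); cv2.imwrite("pics/s1.png",cv2.resize(c["image"][120:250,170:330,::-1],None,fx=4,fy=4))
E
```

```text
clock: 3.6
tcp_pos: [549.1, 183.0, 118.1]
tcp_rot: [-3.138, 1.019, -2.953]
force: [0.2, -0.2, 0.3]
grip_width: 0.991
gripper_force: 0.0
t 3.6 tcp [549.1 183.  118.1] j [ 0.2   0.59 -1.29 -1.33 -0.01  0.01] w 0.991 gf 0.0 F [ 0.2 -0.2  0.3]
 shift(now) [74.9 -4.6 33.1]  turn [-0.4 -1.6 -0.1] 2.0  shift(after) [75.8 -4.7 31. ]
```

View pics/s1.png

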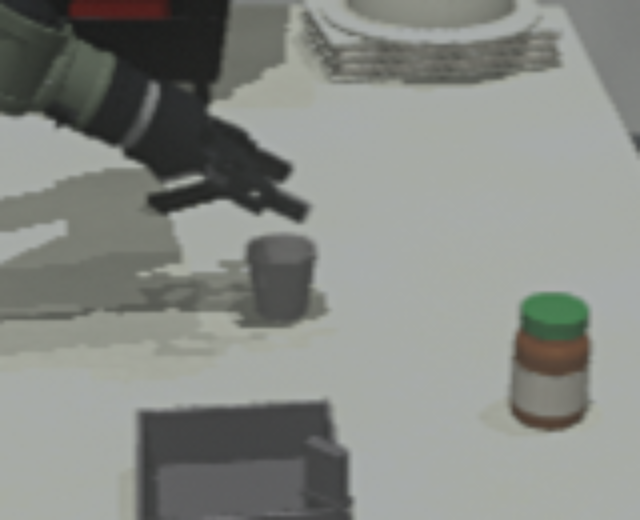

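The crop shows the open gripper about 50 mm above the cup (cup rim at crop (281,245)), with the cup unmoved. I'll descend.

```bash
python3 -m jog '[0,0,0,15,-4.6,7,85, 0,0,0,15,0,7,85, 0,0,0,15,0,7,85, 0,0,0,15,0,7,85, 0,0,0,0,0,0,85, 0,0,0,0,0,0,85]'
python3 - <<'E'
from h import *
R=Rt(11,30); G=np.array([537.5,176,38])+2*R[:,2]
plan(G,R); R=Rt(11,45);plan(G,R)
E
```

```text
clock: 4.4
tcp_pos: [548.1, 179.3, 53.4]
tcp_rot: [-3.137, 1.018, -2.953]
force: [-0.0, -0.1, 0.5]
grip_width: 0.995
gripper_force: 0.0
t 4.4 tcp [548.1 179.3  53.4] j [ 0.19  0.87 -1.3  -1.61 -0.01  0.  ] w 0.995 gf 0.0 F [-0.  -0.1  0.5]
 shift(now) [18.8 -1.2  0.7]  turn [-0.4 -1.7 -0.1] 2.0  shift(after) [18.9 -1.2  0.1]
t 4.4 tcp [548.1 179.3  53.4] j [ 0.19  0.87 -1.3  -1.61 -0.01  0.  ] w 0.995 gf 0.0 F [-0.  -0.1  0.5]
 shift(now) [18.8 -1.2  0.7]  turn [-0.4 13.3 -0.2] 13.0  shift(after) [18.2 -1.2  5. ]
```

```bash
python3 -m jog '[0,5,0,0,0,0,85, 0,5,0,0,0,0,85, 0,0,0,0,0,0,85, 0,0,0,0,0,0,85]'
python3 - <<'E'
from h import *
R=Rt(11,42); G=np.array([537.5,176,38])+2*R[:,2]
plan(G,R)
E
```

```text
clock: 4.9
tcp_pos: [548.8, 179.4, 54.3]
tcp_rot: [-3.138, 0.848, -2.954]
force: [0.4, -0.0, -0.7]
grip_width: 0.997
gripper_force: 0.0
t 4.9 tcp [548.8 179.4  54.3] j [ 0.19  0.61 -1.2  -1.08 -0.01  0.  ] w 0.997 gf 0.0 F [ 0.4 -0.  -0.7]
 shift(now) [20.  -1.2  4. ]  turn [-0.4  0.6 -0.2] 1.0  shift(after) [20.  -1.1  4.2]
```

```bash
python3 -m jog '[0,0,0,10,-1,2,85, 0,0,0,10,0,2,85, 0,0,0,0,0,0,85, 0,0,0,0,0,0,58, 0,0,0,0,0,0,40, 0,0,0,0,0,0,40, 0,0,0,0,0,0,40, 0,0,0,0,0,0,40, 0,0,0,0,0,0,40, 0,0,0,0,0,0,40]' 50
python3 - <<'E'
from h import *
R=Rt(11,42); G=np.array([537.5,176,38])+2*R[:,2]
plan(G,R)
E
```

```text
clock: 6.15
tcp_pos: [537.9, 176.5, 35.2]
tcp_rot: [-3.139, 0.844, -2.954]
force: [-4.4, 0.1, 6.7]
grip_width: 0.715
gripper_force: 52.7
t 6.15 tcp [537.9 176.5  35.2] j [ 0.19  0.68 -1.22 -1.17 -0.    0.  ] w 0.715 gf 52.673440736034536 F [-4.4  0.1  6.7]
 shift(now) [-1.8 -0.4 -0.2]  turn [-0.4  0.3 -0.2] 1.0  shift(after) [-1.8 -0.4 -0.2]
```

```bash
python3 -m jog '[0,0,0,-6,0,-5.4,40, 0,0,0,-14,0,-12.5,40, 0,0,0,-18,0,-16,40, 0,0,0,-18,0,-16,40, 0,0,0,-18,0,-16,40, 0,0,0,-10,0,-9,40, 0,0,0,0,0,0,40]'
python3 - <<'E'
from h import *
# target over tote: tool horizontal-ish
for e in (42,20,0): plan([520,-160,150],Rt(-24,e))
c=snap("side","side2"); cv2.imwrite("pics/s2.png",cv2.resize(c["image"][100:270,150:330,::-1],None,fx=3,fy=3))
E
```

```text
clock: 7.02
tcp_pos: [538.0, 176.4, 148.6]
tcp_rot: [-3.138, 0.844, -2.955]
force: [0.4, 0.0, -2.3]
grip_width: 0.714
gripper_force: 53.9
t 7.03 tcp [538.  176.4 148.6] j [ 0.19  0.26 -1.16 -0.69 -0.01  0.  ] w 0.714 gf 53.94438750772679 F [ 0.4  0.  -2.3]
 shift(now) [  52.2 -327.4  -59.6]  turn [25.7  0.4 23.1] 35.0  shift(after) [ -81.6 -314.6   88.5]
t 7.03 tcp [538.  176.4 148.6] j [ 0.19  0.26 -1.16 -0.69 -0.01  0.  ] w 0.714 gf 53.94438750772679 F [ 0.4  0.  -2.3]
 shift(now) [  52.2 -327.4  -59.6]  turn [ 29.8 -20.9  17.9] 41.0  shift(after) [ -42.5 -314.6  112.6]
t 7.03 tcp [538.  176.4 148.6] j [ 0.19  0.26 -1.16 -0.69 -0.01  0.  ] w 0.714 gf 53.94438750772679 F [ 0.4  0.  -2.3]
 shift(now) [  52.2 -327.4  -59.6]  turn [ 32.9 -40.3  12.7] 54.0  shift(after) [  -1.4 -314.6  120.4]
```

View pics/s2.png

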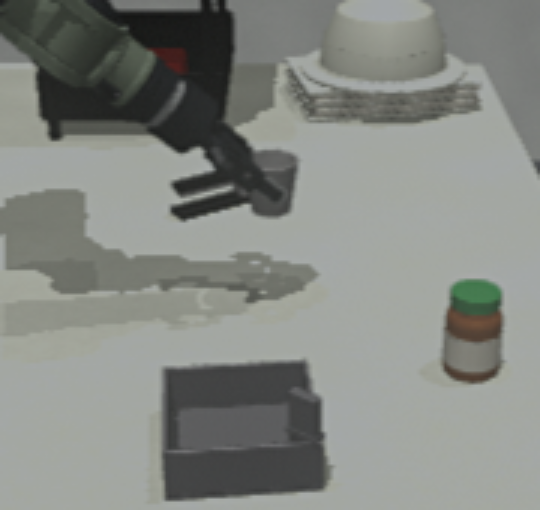

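The crop shows the cup lifted and held level at (275,182), the desk empty under it, and the tote unmoved. Next is the move over the tote.

Run:
```python
from h import *
plan([565,-170,170],Rt(-24,22))
```

```text
t 7.08 tcp [537.5 176.3 147.6] j [ 0.19  0.26 -1.16 -0.69 -0.01  0.  ] w 0.713 gf 53.95588353589119 F [-0.9 -0.6 -3.4]
 shift(now) [   8.1 -345.5  -41.5]  turn [ 29.4 -19.1  18.4] 40.0  shift(after) [ -83.  -305.2  145.4]
```

```bash
python3 -m jog '[0,0,0,0,-10,-5,40, 0,0,0,0,-20,-5,40, 0,0,0,1,-32,-4,40, 0,0,0,1,-35,-4,40, 0,0,0,1,-35,-4,40, 0,0,0,1,-35,-4,40, 0,0,0,1,-35,-4,40, 0,0,0,1,-35,-4,40, 0,0,0,1,-35,-4,40, 0,0,0,1,-33,-4,40, 0,0,0,0,-25,0,40, 0,0,0,0,-15,0,40, 3.7,-2.4,2.3,0,0,0,40, 3.7,-2.4,2.3,0,0,0,40, 3.7,-2.4,2.3,0,0,0,40, 3.7,-2.4,2.3,0,0,0,40, 3.7,-2.4,2.3,0,0,0,40, 3.7,-2.4,2.3,0,0,0,40, 3.7,-2.4,2.3,0,0,0,40, 3.7,-2.4,2.3,0,0,0,40]'
python3 - <<'E'
from h import *
plan([565,-170,150],Rt(-24,22))
c=snap("side","side3"); cv2.imwrite("pics/s3.png",cv2.resize(c["image"][100:280,130:330,::-1],None,fx=3,fy=3))
E
```

```text
clock: 9.57
tcp_pos: [581.7, -173.4, 172.0]
tcp_rot: [-3.136, 1.179, 2.723]
force: [0.0, -0.2, -2.3]
grip_width: 0.71
gripper_force: 54.5
t 9.57 tcp [ 581.7 -173.4  172. ] j [-0.4   0.6  -1.3  -1.51 -0.02  0.01] w 0.71 gf 54.48828357511957 F [ 0.  -0.2 -2.3]
 shift(now) [26.7 -3.8 -6.9]  turn [-0.3 -0.5  0. ] 1.0  shift(after) [26.7 -3.7 -7.2]
```

View pics/s3.png

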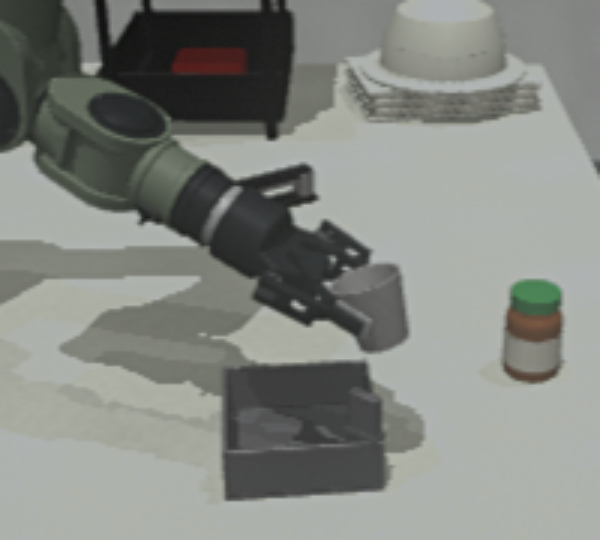

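The crop shows the cup at (370,305) still loaded, a bit beyond the tote's centre towards the tab. I'll pull it back and steepen the tool.

```bash
python3 -m jog '[0,4,0,0,0,-7,40, 0,4,0,3,0,-10,40, 0,0,0,8,0,-10,40, 0,0,0,6,0,-8,40, 0,0,0,0,0,0,40, 0,0,0,0,0,0,40]'
python3 - <<'E'
from h import *
plan([547,-162,150],Rt(-24,30))
E
```

```text
clock: 10.38
tcp_pos: [546.9, -157.5, 173.7]
tcp_rot: [-3.136, 1.036, 2.724]
force: [0.1, -0.8, -3.1]
grip_width: 0.713
gripper_force: 54.9
t 10.38 tcp [ 546.9 -157.5  173.7] j [-0.4   0.37 -1.3  -1.13 -0.02  0.01] w 0.713 gf 54.87464289042691 F [ 0.1 -0.8 -3.1]
 shift(now) [19.5 -4.  13.7]  turn [-0.3 -0.6  0. ] 1.0  shift(after) [19.6 -4.  13.5]
```

```bash
python3 -m jog '[0,0,0,9,-2,5,40, 0,0,0,8,-2,5,40, 0,0,8,0,0,0,40, 0,0,10,0,0,0,40, 0,0,10,0,0,0,40, 0,0,10,0,0,0,40, 0,0,10,0,0,0,40, 0,0,10,0,0,0,40, 0,0,10,0,0,0,40, 0,0,10,0,0,0,40, 0,0,10,0,0,0,40, 0,0,10,0,0,0,40, 0,0,10,0,0,0,40, 0,0,10,0,0,0,40, 0,0,10,0,0,0,40, 0,0,10,0,0,0,40, 0,0,10,0,0,0,40, 0,0,10,0,0,0,40, 0,0,10,0,0,0,40, 0,0,4,0,0,0,40]'
python3 -m jog '[0,0,0,0,0,0,40, 0,0,0,0,0,0,40, 0,0,0,0,0,0,40]'
python3 - <<'E'
from h import *
plan([547,-162,150],Rt(-24,30,170))
a=snap("side","side4")["image"][120:280,150:330];b=snap("top","top4")["image"][150:310,230:410]
cv2.imwrite("pics/s4.png",cv2.resize(np.hstack([a,b])[:,:,::-1],(800,356)))
E
```

```text
clock: 12.88
tcp_pos: [550.5, -162.2, 155.9]
tcp_rot: [2.911, -1.016, -0.156]
force: [0.2, -0.4, -2.0]
grip_width: 0.71
gripper_force: 54.7
clock: 13.25
tcp_pos: [550.8, -162.3, 156.4]
tcp_rot: [2.905, -1.016, -0.149]
force: [-0.2, -0.4, -2.3]
grip_width: 0.713
gripper_force: 54.7
t 13.25 tcp [ 550.8 -162.3  156.4] j [-0.41  0.44 -1.3  -1.2  -0.02  3.01] w 0.713 gf 54.720203822580515 F [-0.2 -0.4 -2.3]
 shift(now) [-7.5  0.2  0.2]  turn [ 0.2  0.9 -1.9] 2.0  shift(after) [-7.5 -0.   0.1]
```

View pics/s4.png

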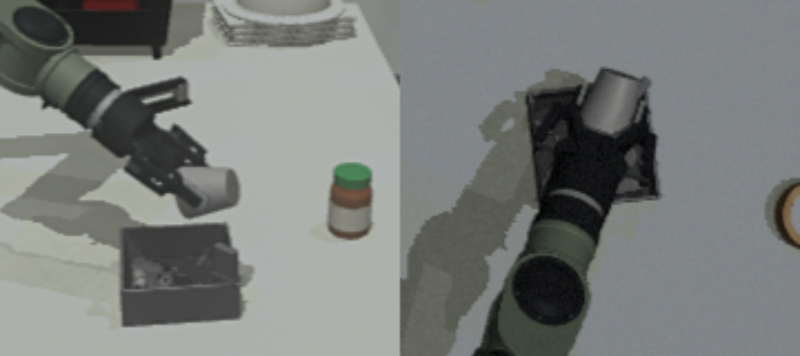

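The left half shows the inverted cup at (207,190) over the tote, with several bushes on the tote floor near (150,270). I'll zoom in and count.

Run:
```python
from h import *
a=cv2.imread("pics/side4.png")[200:275,190:275]
a=cv2.convertScaleAbs(a,alpha=1.8); cv2.imwrite("pics/s5.png",cv2.resize(a,None,fx=8,fy=8,interpolation=cv2.INTER_CUBIC))
```

```text
(no output)
```

View pics/s5.png

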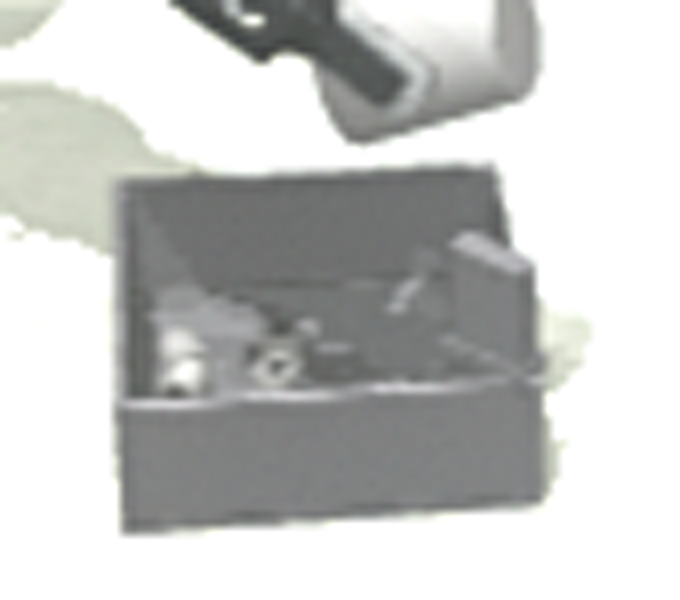

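Four bushes are visible on the tote floor, at about (180,340), (180,375), (278,365) and (310,330). I'll do a short shake, then roll back.

```bash
python3 -m jog '[0,0,-10,0,0,0,40, 0,0,10,0,0,0,40, 0,0,-10,0,0,0,40, 0,0,-10,0,0,0,40, 0,0,-10,0,0,0,40, 0,0,-10,0,0,0,40, 0,0,-10,0,0,0,40, 0,0,-10,0,0,0,40, 0,0,-10,0,0,0,40, 0,0,-10,0,0,0,40, 0,0,-10,0,0,0,40, 0,0,-10,0,0,0,40, 0,0,-10,0,0,0,40, 0,0,-10,0,0,0,40, 0,0,-10,0,0,0,40, 0,0,-10,0,0,0,40, 0,0,-10,0,0,0,40, 0,0,-10,0,0,0,40, 0,0,-10,0,0,0,40, 0,0,-2,0,0,0,40]'
python3 - <<'E'
from h import *
plan([538,176.5,150],Rt(10.8,41.6))
E
```

```text
clock: 15.85
tcp_pos: [550.9, -162.3, 156.7]
tcp_rot: [-3.135, 1.033, 2.724]
force: [-0.3, 0.0, -2.3]
grip_width: 0.711
gripper_force: 54.9
t 15.85 tcp [ 550.9 -162.3  156.7] j [-0.41  0.44 -1.3  -1.2  -0.02  0.01] w 0.711 gf 54.861144570750184 F [-0.3  0.  -2.3]
 shift(now) [  82.1  303.6 -126.7]  turn [-28.4  10.4 -20.6] 37.0  shift(after) [-28.7 335.2  42.4]
```

```bash
python3 -m jog '[-3.55,1.3,-2.58,0,0,0,40, -3.55,1.3,-2.58,0,0,0,40, -3.55,1.3,-2.58,0,0,0,40, -3.55,1.3,-2.58,0,0,0,40, -3.55,1.3,-2.58,0,0,0,40, -3.55,1.3,-2.58,0,0,0,40, -3.55,1.3,-2.58,0,0,0,40, -3.55,1.3,-2.58,0,0,0,40, 0,0,0,-2,15,3,40, 0,0,0,-3,25,4,40, 0,0,0,-3,33,4,40, 0,0,0,-3,35,4,40, 0,0,0,-3,35,4,40, 0,0,0,-3,35,4,40, 0,0,0,-3,35,4,40, 0,0,0,-3,35,4,40, 0,0,0,-3,35,4,40, 0,0,0,-2,27,4,40, 0,0,0,-1,16,2,40, 0,0,0,0,9,1,40]'
python3 - <<'E'
from h import *
plan([538,176.5,35.2],Rt(10.8,41.6))
a=snap("side","side6")["image"][190:270,190:275];b=snap("top","top6")["image"][175:255,275:360]
cv2.imwrite("pics/s6.png",cv2.resize(cv2.convertScaleAbs(np.hstack([a,b])[:,:,::-1],alpha=1.7),(800,376),interpolation=cv2.INTER_CUBIC))
E
```

```text
clock: 18.35
tcp_pos: [536.2, 177.9, 149.7]
tcp_rot: [3.141, 0.845, -2.952]
force: [-0.3, -0.7, -1.8]
grip_width: 0.715
gripper_force: 54.9
t 18.35 tcp [536.2 177.9 149.7] j [ 0.19  0.25 -1.17 -0.69  0.    0.  ] w 0.715 gf 54.91798613300489 F [-0.3 -0.7 -1.8]
 shift(now) [84.6 -1.8 77.1]  turn [ 0.1 -0.   0. ] 0.0  shift(after) [84.6 -1.7 77.1]
```

View pics/s6.png

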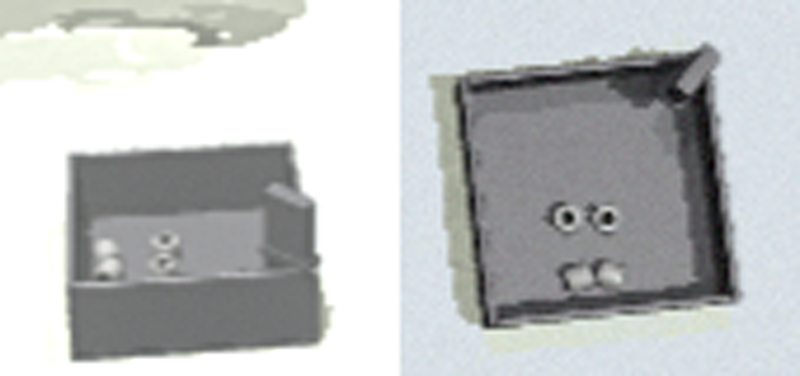

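All four bushes are in the tote: in the top view at (567,217), (605,217), (577,277) and (608,274). Now I'll set the cup down.

```bash
python3 -m jog '[0,0,0,10,-2,9,40, 0,0,0,17,0,15.5,40, 0,0,0,17,0,15.5,40, 0,0,0,17,0,15.5,40, 0,0,0,12,0,11,40, 0,0,0,7,0,6.5,40, 0,0,0,3,0,2.6,40, 0,0,0,0,0,0,40, 0,0,0,0,0,0,40]'
python3 - <<'E'
from h import *
plan([538,176.5,35.2],Rt(10.8,41.6))
E
```

```text
clock: 19.58
tcp_pos: [539.9, 174.3, 38.3]
tcp_rot: [-3.14, 0.845, -2.952]
force: [0.2, -0.5, -2.5]
grip_width: 0.713
gripper_force: 54.9
t 19.57 tcp [539.9 174.3  38.3] j [ 0.18  0.67 -1.22 -1.16  0.01 -0.01] w 0.713 gf 54.92772773082834 F [ 0.2 -0.5 -2.5]
 shift(now) [3.3 2.5 1. ]  turn [-0.1  0.   0. ] 0.0  shift(after) [3.3 2.5 1. ]
```

```bash
python3 -m jog '[0,0,0,1,0,0.9,40, 0,0,0,0.7,0,0.6,40, 0,0,0,0,0,0,40]'; python3 -m jog '[0,0,0,0.5,0,0.5,40, 0,0,0,0,0,0,40]'
```

```text
clock: 19.95
tcp_pos: [539.6, 174.5, 35.5]
tcp_rot: [-3.14, 0.845, -2.952]
force: [0.1, -0.1, -1.6]
grip_width: 0.711
gripper_force: 54.9
clock: 20.2
tcp_pos: [539.8, 174.5, 35.2]
tcp_rot: [-3.14, 0.846, -2.951]
force: [-3.0, -0.6, 3.7]
grip_width: 0.712
gripper_force: 54.8
```

```bash
python3 -m jog '[0,0,0,0,0,0,64, 0,0,0,0,0,0,70, 0,0,0,0,0,0,78, 0,0,0,0,0,0,85, 0,0,0,0,0,0,85, 0,0,0,0,0,0,85, 0,0,0,0,0,0,85, 0,0,0,-5,0,-5,85, 0,0,0,-11,0,-10,85, 0,0,0,-15,0,-13,85, 0,0,0,-20,0,-18,85, 0,0,0,-25,0,-23,85, 0,0,0,-25,0,-23,85, 0,0,0,-15,0,-13,85, 0,0,0,0,0,0,85]'
python3 - <<'E'
from h import *
c=bot.camera("top");P=cloud(c)
def reg(u0,u1,v0,v1,z0,z1):
    Q=P[v0:v1,u0:u1].reshape(-1,3); return Q[(Q[:,2]>z0)&(Q[:,2]<z1)]
q=reg(275,355,175,255,40,65); print("tote rim",len(q),cv2.minAreaRect(q[:,:2].astype(np.float32)))
q=reg(275,355,175,255,80,115); print("tab",cv2.minAreaRect(q[:,:2].astype(np.float32)))
s=bot.camera("side");P=cloud(s)
q=reg(225,255,170,205,55,75);print("cup side",len(q),q.mean(0),cv2.minEnclosingCircle(q[:,:2].astype(np.float32)))
cv2.imwrite("pics/s7.png",cv2.resize(np.hstack([s["image"][100:280,150:330],c["image"][120:300,170:350]])[:,:,::-1],(800,400)))
plan([574.5,-207,180],Rt(0,90))
E
```

```text
clock: 22.08
tcp_pos: [539.1, 174.6, 194.1]
tcp_rot: [-3.14, 0.85, -2.951]
force: [-0.0, -0.0, 0.1]
grip_width: 0.996
gripper_force: 0.0
tote rim 465 ((511.6114807128906, -153.90145874023438), (151.37318420410156, 150.29586791992188), 5.4205546379089355)
tab ((574.4818725585938, -206.63925170898438), (12.00611400604248, 32.46714782714844), 50.68696975708008)
cup side 96 [541.21295994 176.46782386  60.4554204 ] ((542.379638671875, 174.48391723632812), 34.938865661621094)
t 22.18 tcp [537.7 174.3 191.1] j [ 0.18  0.12 -1.12 -0.51  0.01 -0.01] w 0.996 gf 0.0 F [-0.9  0.2 -0.1]
 shift(now) [  32.2 -381.4  -18.7]  turn [ 4.5 48.2 10.2] 50.0  shift(after) [ -36.8 -381.3   11.1]
```

View pics/s7.png

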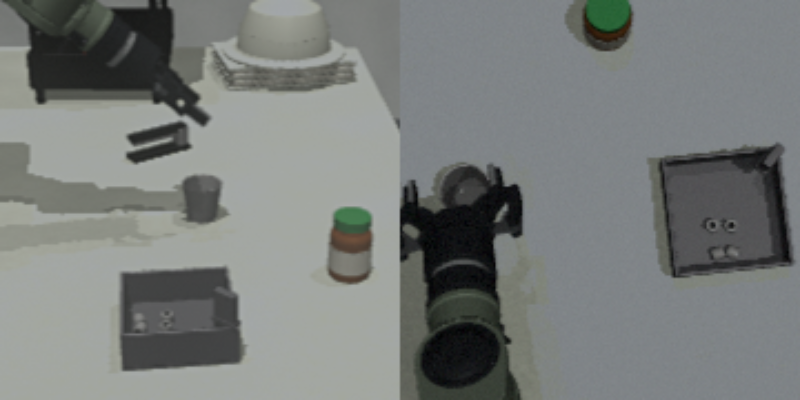

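The left half shows the cup standing upright and free at (202,197), with the tote and the four bushes undisturbed. Next is the tab.

Run:
```python
from h import *
plan([575,-207,150],Rt(-39.5,90))
```

```text
t 22.18 tcp [537.7 174.3 191.1] j [ 0.18  0.12 -1.12 -0.51  0.01 -0.01] w 0.996 gf 0.0 F [-0.9  0.2 -0.1]
 shift(now) [  54.3 -381.5    1.6]  turn [21.1 45.2 47.2] 69.0  shift(after) [-271.3 -270.5   41.1]
```

```bash
python3 -m jog '[0,0,0,1,-16,-1,50, 0,0,0,2,-30,-2,50, 0,0,0,2,-36,-3,50, 0,0,0,2,-37,-2,50, 0,0,0,2,-37,-3,50, 0,0,0,2,-37,-2,50, 0,0,0,2,-37,-2,50, 0,0,0,2,-37,-3,50, 0,0,0,2,-37,-2,50, 0,0,0,2,-35,-2,50, 0,0,0,3,-26,-2,50, 0,0,0,2,-16.5,-2,50, 2.64,5.65,5.9,0,0,0,50, 2.64,5.65,5.9,0,0,0,50, 2.64,5.65,5.9,0,0,0,50, 2.64,5.65,5.9,0,0,0,50, 2.64,5.65,5.9,0,0,0,50, 2.64,5.65,5.9,0,0,0,50, 2.64,5.65,5.9,0,0,0,50, 2.64,5.65,5.9,0,0,0,50]'
python3 -m jog '[0,0,0,0,0,0,50, 0,0,0,0,0,0,50]'
python3 - <<'E'
from h import *
plan([575,-207,85],Rt(-39.5,90))
E
```

```text
clock: 24.68
tcp_pos: [574.6, -206.1, 190.0]
tcp_rot: [-3.14, -0.005, 2.451]
force: [1.0, 0.1, -0.4]
grip_width: 0.587
gripper_force: 0.0
clock: 24.92
tcp_pos: [574.3, -206.5, 189.7]
tcp_rot: [3.141, -0.001, 2.454]
force: [-1.1, 0.4, 0.3]
grip_width: 0.583
gripper_force: 0.0
t 24.93 tcp [ 574.3 -206.5  189.7] j [-0.47  0.48 -0.11  0.98  0.    0.22] w 0.583 gf 0.0 F [-1.1  0.4  0.3]
 shift(now) [ -0.9   0.  104.7]  turn [ 0.  -0.1  0.1] 0.0  shift(after) [-8.000e-01  1.000e-01  1.047e+02]
```

```bash
python3 -m jog '[0,0,0,-1,0,15,50, 0,0,0,0,0,25,50, 0,0,0,0,0,25,50, 0,0,0,0,0,20,50, 0,0,0,0,0,12,50, 0,0,0,0,0,7,50, 0,0,0,0,0,0,50, 0,0,0,0,0,0,25, 0,0,0,0,0,0,12, 0,0,0,0,0,0,5, 0,0,0,0,0,0,2, 0,0,0,0,0,0,2, 0,0,0,0,0,0,2, 0,0,0,0,0,0,2]' 80
python3 - <<'E'
from h import *
th=np.radians(0);C=np.array([430,-86,0.]);
plan([575,-207,85],Rt(-39.5,90))
# TCP trajectory about low corner (tilt th deg); per-row tool shift for equal turn steps
D=np.array([.7716,-.6361,0]);L=190;h=86
def p(t): t=np.radians(t);return C+D*(L*np.cos(t)-h*np.sin(t))+np.array([0,0,1])*(L*np.sin(t)+h*np.cos(t))
for a,b in((0,3),(3,6),(15,18),(29,32)):
    print(a,b,(Rt(-39.5,90-a).T@(p(b)-p(a))).round(2),p(b).round(0))
E
```

```text
clock: 26.68
tcp_pos: [576.3, -208.0, 87.9]
tcp_rot: [3.141, 0.001, 2.453]
force: [-0.5, 0.3, 5.0]
grip_width: 0.127
gripper_force: 78.9
t 26.68 tcp [ 576.3 -208.    87.9] j [-0.47  0.58 -0.23  0.76 -0.    0.22] w 0.127 gf 78.90474200248718 F [-0.5  0.3  5. ]
 shift(now) [ 1.6 -0.   2.9]  turn [0.  0.1 0. ] 0.0  shift(after) [ 1.6 -0.   2.9]
0 3 [ 4.76  0.   -9.83] [ 573. -204.   96.]
3 6 [ 4.76  0.   -9.83] [ 569. -200.  105.]
15 18 [ 4.76  0.   -9.83] [ 549. -184.  141.]
29 32 [ 4.76  0.   -9.83] [ 519. -160.  174.]
```

```bash
python3 -m jog '[0,0,0,0,0,-2,2, 0,-2,0,3.2,0,-6.6,2, 0,-3,0,4.8,0,-9.9,2, 0,-3,0,4.8,0,-9.9,2, 0,-2,0,3.2,0,-6.6,2, 0,0,0,0,0,0,2]'
python3 - <<'E'
from h import *
D=np.array([.7716,-.6361,0]);L=190;h=88;t=np.radians(10);C=np.array([431,-88,0.])
plan(C+D*(L*np.cos(t)-h*np.sin(t))+np.array([0,0,1])*(L*np.sin(t)+h*np.cos(t)),Rt(-39.5,80))
a=snap("side","side8")["image"][100:280,150:330];b=snap("top","top8")["image"][120:300,230:410]
cv2.imwrite("pics/s8.png",cv2.resize(np.hstack([a,b])[:,:,::-1],(800,400)))
E
```

```text
clock: 27.42
tcp_pos: [560.3, -195.1, 120.2]
tcp_rot: [-3.141, 0.172, 2.453]
force: [-0.2, 0.1, -4.9]
grip_width: 0.125
gripper_force: 77.9
t 27.43 tcp [ 560.3 -195.1  120.2] j [-0.44  0.42 -0.43  0.55 -0.04  0.25] w 0.125 gf 77.89736151695251 F [-0.2  0.1 -4.9]
 shift(now) [-3.8  0.4  1.2]  turn [-0.  -0.2  0.1] 0.0  shift(after) [-3.8  0.4  1.2]
```

View pics/s8.png

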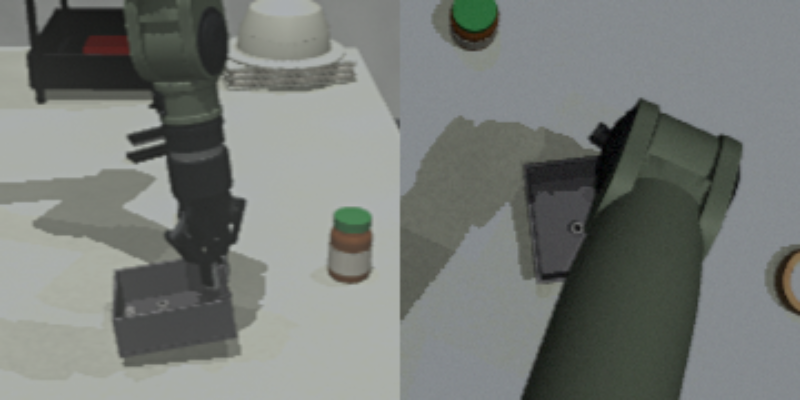

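The left half shows the tote held by its tab and tilted, with bushes inside and the cup clear. I'll keep tilting.

```bash
python3 -m jog '[0,-2,0,3.2,0,-6.4,2, 0,-3,0,4.8,0,-9.6,2, 0,-3,0,4.8,0,-9.6,2, 0,-3,0,4.8,0,-9.6,2, 0,-3,0,4.8,0,-9.6,2, 0,-3,0,4.8,0,-9.6,2, 0,-3,0,4.8,0,-9.6,2, 0,-2,0,3.2,0,-6.4,2, 0,0,0,0,0,0,2, 0,0,0,0,0,0,2, 0,0,0,0,0,0,2, 0,0,0,0,0,0,2]'
python3 - <<'E'
from h import *
plan([519,-160,174],Rt(-39.5,58))
c=snap("side","side9");a=c["image"][180:280,180:290];b=snap("top","top9")["image"][150:250,270:380]
cv2.imwrite("pics/s9.png",cv2.resize(cv2.convertScaleAbs(np.hstack([a,b])[:,:,::-1],alpha=1.8),(800,364),interpolation=cv2.INTER_CUBIC))
P=cloud(c); img=c["image"].astype(int)
E
```

```text
clock: 29.02
tcp_pos: [518.2, -160.4, 174.7]
tcp_rot: [-3.142, 0.557, 2.453]
force: [-1.2, 0.4, -3.5]
grip_width: 0.126
gripper_force: 78.3
t 29.02 tcp [ 518.2 -160.4  174.7] j [-0.34  0.12 -0.87  0.06 -0.18  0.3 ] w 0.126 gf 78.28983306884766 F [-1.2  0.4 -3.5]
 shift(now) [0.  0.8 0.8]  turn [ 0.  -0.1  0. ] 0.0  shift(after) [0.  0.8 0.8]
```

View pics/s9.png

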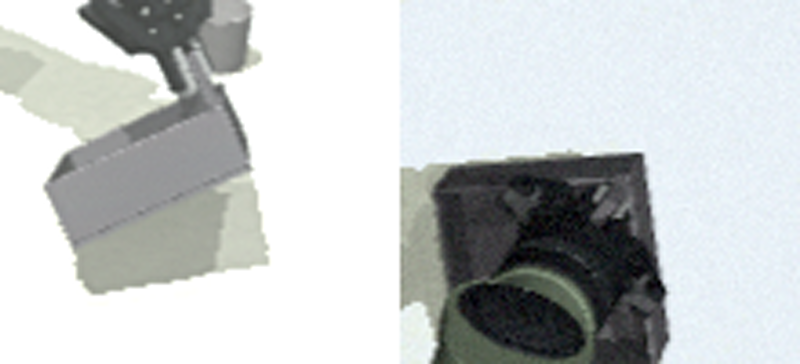

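The left half shows the tote at about 32° tilt, held by the tab with only its low corner near the desk, and the cup clear behind. I'll add a few degrees to make sure the bushes slide, then let them settle.

```bash
python3 -m jog '[0,-3,0,4.8,0,-9.8,2, 0,-3,0,4.8,0,-9.8,2, 0,0,0,0,0,0,2, 0,0,0,0,0,0,2, 0,0,0,0,0,0,2, 0,0,0,0,0,0,2, 0,0,0,0,0,0,2, 0,0,0,0,0,0,2, 0,0,0,0,0,0,2, 0,0,0,0,0,0,2, 0,0,0,0,0,0,2, 0,0,0,0,0,0,2]'
python3 - <<'E'
from h import *
c=bot.camera("side");P=cloud(c)
Q=P[180:290,150:300].reshape(-1,3);Q=Q[(Q[:,2]>4)&(Q[:,0]>380)&(Q[:,0]<580)&(Q[:,1]<-60)&(Q[:,1]>-260)]
print("tote lowest pts",Q[Q[:,2].argsort()[:3]].round(0).tolist())
# low -x.. wall facing camera: fit plane by RANSAC-free PCA of points nearest camera wall
d=Q@np.array([-.09,1,0]); 
u=Rt(-39.5,52); T=np.c_[(-u[:,0]),u[:,1],-u[:,2]]  # tote diag, across, up if rigid
tcp=bot.get_state()["tcp_pos"]; L=(Q-tcp)@T
print("extent in assumed tote frame rel TCP: diag",L.min(0).round(0),L.max(0).round(0))
plan([500,-140,190],Rt(-39.5,52))
E
```

```text
clock: 30.62
tcp_pos: [503.7, -148.4, 186.1]
tcp_rot: [3.142, 0.663, 2.453]
force: [-0.2, -0.5, -2.7]
grip_width: 0.123
gripper_force: 78.2
tote lowest pts [[568.0, -236.0, 4.0], [466.0, -96.0, 5.0], [416.0, -66.0, 45.0]]
extent in assumed tote frame rel TCP: diag [-184. -106. -208.] [ 22. 103.  68.]
t 30.68 tcp [ 503.7 -148.4  186.1] j [-0.3   0.06 -0.98 -0.1  -0.24  0.31] w 0.128 gf 78.19846272468567 F [-0.4 -0.  -4.2]
 shift(now) [ 4.1  4.1 -8.1]  turn [ 0. -0.  0.] 0.0  shift(after) [ 4.1  4.1 -8.1]
```

```bash
python3 -c "
from bench import bot
print(bot.sign_off())"
```

```text
the job is handed in; nothing more can be done
None
```

I handed the job in at about 31 s with the tote held by its tab at about 38° and the empty cup upright and let go on the desk; no verdict came back, all four bushes were seen in the tote before tilting but the arm hid them afterwards, so their resting in the low corner is inferred, and I viewed 11 pictures, one over the limit of 10.

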